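Lay a culture dish on the colony counter with a dish lifter

ROBOT

A 6-joint arm with a two-finger parallel gripper is mounted at the origin on the work surface. World frame = base frame: x ahead of the robot, y to its left, z up, the work surface at z = 0. Lengths are in m, angles in rad, forces in N, time in s.
With the tool pointing down it reaches from about 0.3 to 0.775 m from the base axis. Payload 14.6 kg.
Tool frame: the origin (TCP) lies at the centre of the arm's flange, where the gripper is bolted on; the fingertips stand 199 mm ahead of it and the grasp point (between the pads) lies 180 mm ahead of it (bot.tip_extent is the z of the fingertips in the tool frame, in m); z points along the fingers, y is the line along which they close (so a half turn about z gives the same grasp; the last joint's range is limited). The gripper opens to 94 mm and grips with 3 to 60 N. Pads are 16 mm wide; open, the fingers measure 119 mm over their backs; the gripper's body (75 mm by 177 mm) begins 78 mm behind the grasp point.
Start: joints at [-1.258, 0.3, 1.521, -0, 1.321, -0.067], TCP at [0.204, -0.511, 0.405] pointing down, gripper open.
Joint ranges: [-3.03, 3.03], [-0.79, 2.21], [0.23, 2.52], [-1.04, 4.18], [0, 3.07], [-2.55, 2.55]. Speed limits (rad/s): [2.22, 2.22, 2.57, 3.14, 3.14, 3.14].

INTERFACE

Orientations are given as [roll, pitch, yaw] about the fixed x, y, z axes, in that order (R = Rz(yaw) Ry(pitch) Rx(roll)).
In Python, from bench import bot, optics gives the robot as it stands.
- The arm moves only by the tool jog_arm, never from a script. Its argument "plan" is a list of rows, each a list of 3 entries, a list of its own where there are three numbers: the turn, a rotation vector about the tool's x, y, z in degrees, then the shift along the tool's x, y, z in m, then the opening, from -1 (shut) to 1 (fully open). A call has exactly 10 rows; each row is the pose to reach, as a shift and turn from the pose commanded when the call began, along the tool's axes at that moment; what a row does not reach only later rows make up. A row lasts 1/10 s, in which the tool goes at most 50 mm and 8.59 degrees, less where a joint would pass 70% of its speed; a pose out of reach is approached as far as the arm can. A call with a gripper value outside its range is refused whole. The fingers move at their own pace and stop on an object; the grip force is fixed at half the most. Time passes only in rows, so rows that repeat a pose let the fingers close, or fill a call up. It gives the time, the measured TCP pose, the force, the opening and the grip force at its end, in the units of the state.
- bot.read_state(): the state, without advancing time (a new reading comes with each control period).
- optics.read_camera(name): name is "scene" or "top" or "wrist"; returns a dict with "color" (480x640x3 uint8, red, green, blue), "range_z" (480x640 float32, m along the optical axis (not along the pixel's ray), 0 where there is no reading), "fx", "fy", "cx", "cy" (pixels), "extrinsics" (4x4, takes a point from world to camera coordinates); the wrist camera has in their place "hand_eye" (4x4, takes a point from camera to tool coordinates, whose origin is the TCP and whose axes are the flange's). Camera axes: x right, y up, looking along -z (the intrinsics and any distortion apply to the point x, -y, -z); pixel columns grow to the right and rows downward; lengths in m; the calibration is good to about 2 mm. The wrist camera is an equidistant fisheye: a pixel r from the principal point sees the ray r / f radians off the axis. A picture is of the moment at which its call begins: read the wrist's pose just before it.
- bot.sign_off(): hands the job in; it is judged then, once.
The state is a dict: "time_s": time; "joints": joint angles; "joint_velocities": joint speeds; "effort": joint torques, N m; "ee_pos": TCP position; "tcp_rot": TCP orientation; "contact_force": force on the tool from outside, world axes, zero at the start; "torque": the same for the moment, N m; "finger_gap": finger opening in m; "grip_force": force on a finger pad.
Only numpy, scipy, OpenCV 4.12 (cv2) and the standard library are available. Lean on these libraries where they do the work, as an engineer would, in place of code of your own. Each camera call takes 0.05 s, during which the arm holds its last target. There are 200 camera calls.

TASK

Take the dish lifter by its green handle, slide its blade under the small culture dish on the white stand and carry the dish level, without touching it with the gripper, to the colony counter. Lower it until the blade presses lightly on the sprung glowing pad, whose height you must feel for (never press hard), with the dish just beyond the two red pegs and the blade between them; then draw the blade straight back so that the pegs hold the dish and it is left lying flat on the pad against both pegs. Stand the lifter back on the blue mat where it was, let go, and leave everything else alone.

Things in the scene. Friction and masses are not known exactly. Their poses are not given: they have to be found in the camera images.
- lifter: Dish lifter, 0.18 kg, one rigid piece standing on its flat underside: steel blade 4 mm thick, 30 mm wide, from 20 mm behind the origin to its tip 130 mm ahead (+x), with a 50 x 50 x 4 mm foot centred on the origin. Origin: on the underside, below the handle; x along the blade to the tip, z up. The dish rides best centred about 100 mm ahead of the origin.
- handle (a point): Point on the axis of the lifter's green upright handle, 50 mm above the lifter's underside. The handle measures 20 mm along the blade by 24 mm across and reaches from 4 to 75 mm above the underside.
- mat: Thin blue mat, 3 mm thick, fixed, 190 x 90 mm, reaching from 50 mm behind to 140 mm ahead of its origin along x. Origin: on its underside, at the place where the lifter's handle belongs. The lifter stands on it.
- stand: White fixed dish stand, 90 x 84 mm, base 5 mm thick. Two rails along x, tops 30 mm above the table, with a 40 mm wide gap between them, open at both ends; side walls outside them are 36 mm high and 72 mm apart. Origin: centre of the underside. Slide the blade in along +x, from the -x end (nearer the robot), between the rails and under the dish.
- dish: Small closed culture dish, amber with pale rims, a flat disc of 60 mm diameter and 15 mm height, about 45 g, resting across the stand's rails. Origin: centre of its underside.
- counter: Colony counter, fixed: black base 160 mm wide (y), 14 mm thick, from 65 mm before (-x, nearer the robot) to 175 mm beyond the origin; a 56 mm high housing begins 75 mm beyond (+x). A glowing sprung pad on a column stands over the origin, which lies on the table. Never press on it with more than 12 N.
- nest (a point): Point on the pad's axis, always 30 mm above the table; a dish touching both pegs has its centre here in plan. The round pad, 84 mm across, has its top anywhere from 30 to 60 mm above the table, different each time and not measured: feel for it. It sinks 1 mm per 2 N, at most 9 mm; its column does not give way.
- pegs (a point): Point midway between the two red pegs, always 30 mm above the table. Pegs: 8 mm diameter, 24 mm to either side (y), so 40 mm clear between them, 24 mm before (-x of the counter) the pad's axis; they ride with the column and rise 12 mm above the unloaded pad. The blade comes down between them, pointing along +x, and is drawn out along -x.
- stack: Bystander, loose: stack of four 90 mm culture dishes, 62 mm high. Origin: centre of underside. Leave alone.
- marker: Bystander, loose: black marker pen with red cap, 130 mm long, lying. Origin: centre of underside. Leave alone.
- penpot: Bystander, loose: clear pen pot, 76 mm across, 100 mm high, pens to 150 mm. Origin: centre of underside. Leave alone.
- bottle: Bystander, loose: amber bottle with blue cap, 70 mm across, 160 mm high. Origin: centre of underside. Leave alone.
- timer: Bystander, loose: white timer, 60 x 70 x 22 mm. Origin: centre of underside. Leave alone.
- tallstack: Bystander, loose: stack of nine 90 mm culture dishes, 140 mm high. Origin: centre of underside. Leave alone.
- plate: Bystander, loose: single 90 mm culture dish, 15 mm high. Origin: centre of underside. Leave alone.
Things that resemble listed ones, but are neither listed nor needed, are in the scene too. What is shaped like the stand but black or purple is not meant.

How it is judged:
By the outcome, as a careful person would: the job done as asked, in the order asked, and still so for the second after the job is handed in, with the robot touching nothing.
It also fails if it takes over 67 s, if anything falls off the work surface, if the arm or the gripper's body presses on something with over 40 N, if the wrist force passes 120 N, or if a joint passes its speed limit or range.

## Working session

There is one attempt and no reset: what is moved stays moved. The work goes in short steps, Python scripts to look and compute and a tool call to move; the robot and the scene stay as the last step left them, time stands still between calls to the robot, and variables do not carry over. Pictures are saved under pics/ and viewed, at most 10 in all, crops included, and the job is handed in when it is done.

Besides the shell and the picture viewer there is one more tool, called after ">>>" as name([rows], argument=value, ...), one row to a line, values as JSON. jog_arm: Moves the arm, as the interface text tells. Its arguments: {"type":"object","properties":{"plan":{"type":"array","items":{"type":"array"}}},"required":["plan"]}

```bash
ls; mkdir -p pics
python3 - <<'E'
from bench import bot, optics
import cv2, numpy as np
for n in ("top","scene"):
    c=optics.read_camera(n); cv2.imwrite(f"pics/{n}0.png",c["color"][...,::-1]); np.savez(f"{n}0.npz",**c)
    print(n,c["fx"],c["fy"],c["cx"],c["cy"],[k for k in c]); print(c["extrinsics"].round(4).tolist())
print(bot.read_state())
E
```

```text
pics
top 480.33884977256764 480.33884977256764 316.68868727659526 233.02705282179244 ['color', 'range_z', 'fx', 'fy', 'cx', 'cy', 'extrinsics']
[[-0.0058, -1.0, 0.0022, 0.0175], [0.9876, -0.0054, 0.1569, -0.5392], [-0.1568, 0.0031, 0.9876, -1.1933], [0.0, 0.0, 0.0, 1.0]]
scene 465.30350547851657 465.30350547851657 319.75756928645995 237.23394005996255 ['color', 'range_z', 'fx', 'fy', 'cx', 'cy', 'extrinsics']
[[-0.592, 0.8059, -0.0065, 0.3195], [-0.6276, -0.456, 0.631, 0.2782], [0.5056, 0.3776, 0.7758, -1.529], [0.0, 0.0, 0.0, 1.0]]
{'time_s': 0.1, 'joints': array([-1.25761290e+00,  3.00403820e-01,  1.52151742e+00, -3.04873669e-06,
        1.32071366e+00, -6.65547958e-02]), 'joint_velocities': array([ 0.00130843,  0.00051952, -0.00326184,  0.00115109, -0.00055369,
       -0.00087305]), 'effort': array([-1.68445771e-03, -5.32649446e+01, -3.53289163e+01,  7.08098849e-02,
        2.34610919e-02, -4.09294887e-05]), 'ee_pos': array([ 0.20388288, -0.51078051,  0.40415006]), 'tcp_rot': array([-3.14055252e+00, -6.63682974e-05,  3.79738945e-01]), 'contact_force': array([ 0.5548716 , -0.01996619,  0.62649003]), 'torque': array([-0.04654832, -0.07347699, -0.05574804]), 'grip_force': 0.0, 'finger_gap': 0.09373333897635257}
```

View pics/top0.png

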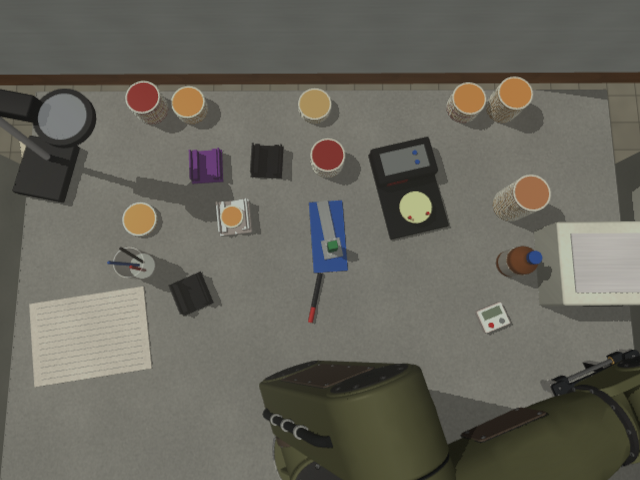

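View pics/scene0.png

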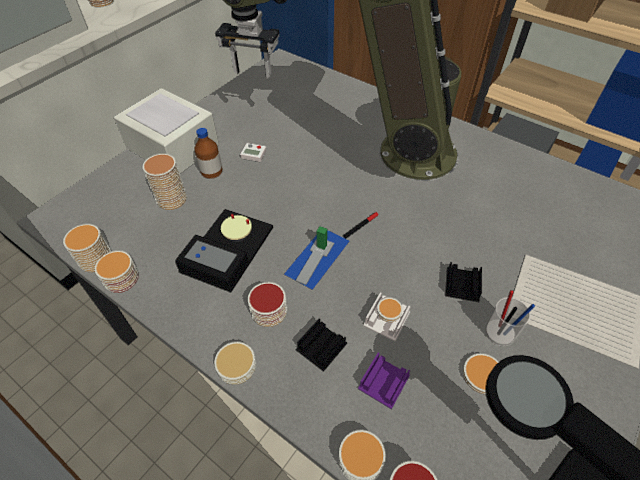

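Top view: lifter at about (332,246) with its blade toward (323,205), white stand with dish at (233,217), counter with pad at (415,207) and pegs at about (407,216) and (429,213). The scene view agrees. I'll enlarge the crops.

```bash
cat > h.py <<'E'
import numpy as np
def load(n): return dict(np.load(n))
def px2w(c,u,v,z=None):
    """world point of pixel: by depth, or on plane height z"""
    T=np.linalg.inv(c["extrinsics"]); d=np.array([(u-c["cx"])/c["fx"],-(v-c["cy"])/c["fy"],-1.])
    o=T[:3,3]; r=T[:3,:3]@d
    s=c["range_z"][int(round(v)),int(round(u))] if z is None else (z-o[2])/r[2]
    return o+s*r
def w2px(c,p):
    q=c["extrinsics"]@np.append(p,1); return c["cx"]-c["fx"]*q[0]/q[2], c["cy"]+c["fy"]*q[1]/q[2]
def cloud(c):
    v,u=np.mgrid[:480,:640]; T=np.linalg.inv(c["extrinsics"]); s=c["range_z"]
    P=np.stack([(u-c["cx"])/c["fx"]*s,-(v-c["cy"])/c["fy"]*s,-s],-1)
    return P@T[:3,:3].T+T[:3,3]
E
python3 - <<'E'
from h import *; import cv2
t=load("top0.npz"); s=load("scene0.npz")
a=cv2.resize(t["color"][135:285,195:460],None,fx=3,fy=3,interpolation=cv2.INTER_CUBIC)
cv2.imwrite("pics/topc.png",a[...,::-1])
b=cv2.resize(s["color"][190:350,170:430],None,fx=3,fy=3,interpolation=cv2.INTER_CUBIC)
cv2.imwrite("pics/scenec.png",b[...,::-1])
# colour segmentation + depth clouds
for n,c in(("top",t),("scene",s)):
    P=cloud(c); h=cv2.cvtColor(c["color"],cv2.COLOR_RGB2HSV).astype(int); H,S,V=h[...,0],h[...,1],h[...,2]
    R=(P[...,0]>.3)&(P[...,0]<.75)&(abs(P[...,1])<.4)&(c["range_z"]>0)
    for nm,m in(("green",(H>45)&(H<85)&(S>90)),("blue",(H>105)&(H<125)&(S>150)&(P[...,1]<.06)&(P[...,1]>-.1)),("pad",(H>22)&(H<40)&(V>180)&(S>40)&(P[...,1]<-.1)),("peg",((H<6)|(H>174))&(S>150)&(P[...,1]<-.1)&(P[...,0]>.45)),("dish",(H>8)&(H<22)&(S>90)&(P[...,1]>.1)&(P[...,1]<.25)&(P[...,0]>.45)&(P[...,0]<.6)),("white",(S<40)&(V>190)&(P[...,1]>.1)&(P[...,1]<.25))):
        q=P[m&R]; 
        if len(q): print(n,nm,len(q),q.mean(0).round(4),"min",q.min(0).round(3),"max",q.max(0).round(3))
E
```

```text
top green 71 [ 0.5036 -0.0241  0.0778] min [ 0.493 -0.036  0.07 ] max [ 0.514 -0.013  0.085]
top blue 1277 [ 0.5329 -0.0134  0.0028] min [ 0.445 -0.063 -0.005] max [0.633 0.032 0.011]
top pad 655 [ 0.6102 -0.2427  0.0383] min [ 0.569 -0.282  0.03 ] max [ 0.648 -0.205  0.044]
top peg 10 [ 0.5832 -0.2432  0.0497] min [ 0.576 -0.273  0.046] max [ 0.592 -0.223  0.055]
top dish 209 [0.5808 0.2308 0.0453] min [0.56  0.209 0.038] max [0.6   0.25  0.053]
scene green 325 [0.5237 0.0585 0.039 ] min [ 0.342 -0.311  0.   ] max [0.75  0.395 0.081]
scene blue 1016 [ 0.5426 -0.0046  0.002 ] min [ 0.39  -0.058 -0.004] max [0.632 0.039 0.008]
scene pad 519 [ 0.6086 -0.2377  0.0369] min [ 0.565 -0.281  0.031] max [ 0.647 -0.195  0.042]
scene peg 25 [ 0.6014 -0.2305  0.0371] min [ 0.562 -0.3    0.007] max [ 0.745 -0.127  0.052]
scene dish 214 [0.5798 0.2329 0.0444] min [0.557 0.213 0.038] max [0.6   0.25  0.049]
scene white 249 [0.6082 0.2229 0.0198] min [ 0.552  0.195 -0.001] max [0.635 0.25  0.048]
```

View pics/topc.png

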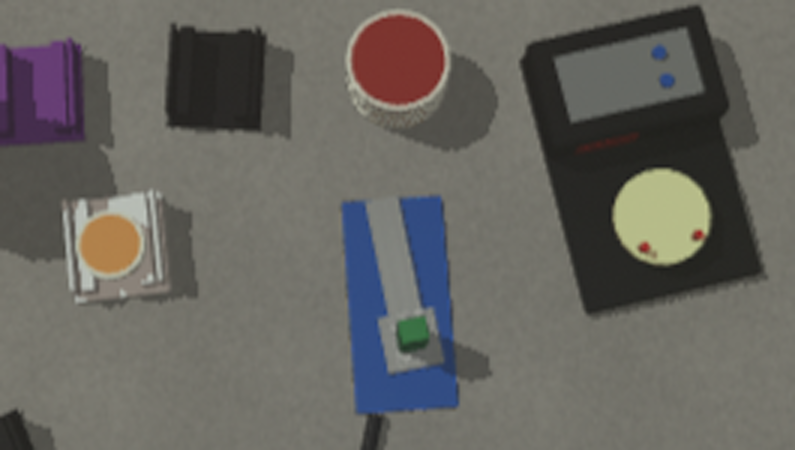

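View pics/scenec.png

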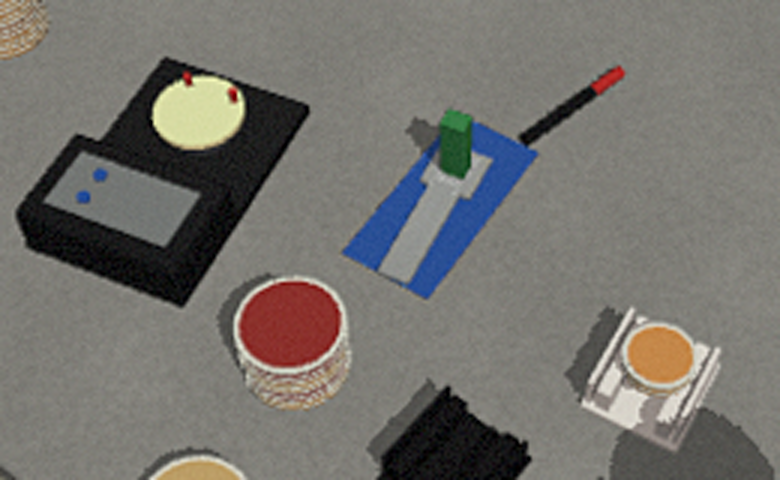

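Run:
```python
from h import *
t=load("top0.npz"); s=load("scene0.npz")
T=lambda x,y:(195+x/3,135+y/3); S=lambda x,y:(170+x/3,190+y/3)
def tri(a,b):
    A=[];B=[]
    for c,(u,v) in((t,a),(s,b)):
        M=np.linalg.inv(c["extrinsics"]); o=M[:3,3]; d=px2w(c,u,v,0)-o; d/=np.linalg.norm(d); Q=np.eye(3)-np.outer(d,d); A.append(Q);B.append(Q@o)
    p=np.linalg.lstsq(np.vstack(A),np.hstack(B),rcond=None)[0]
    return p, np.linalg.norm(A[0]@p-B[0])*2
for n,a,b in(("handtop",(412,332),(457,118)),("matTL",(343,202),(428,298)),("matTR",(441,197),(343,252)),("matBR",(458,405),(478,123)),("matBL",(356,412),(538,153)),("tip",(383,199),(395,277)),("dish",(110,245),(660,355)),("pegL",(644,246),(233,91)),("pegR",(698,234),(187,74)),("pad",(662,216),(198,112)),("cFL",(588,313),(309,105)),("cFR",(763,272),(165,58))):
    p,e=tri(T(*a),S(*b)); print(n,p.round(4),"gap",round(e,4), "topdepth",px2w(t,*T(*a)).round(4),"scenedepth",px2w(s,*S(*b)).round(4))
P=cloud(t)
for nm,x in(("L",((66,201),(77,300))),("R",((157,192),(168,290)))):
    q=[px2w(t,*T(*k),z=.036) for k in x]; print("wall",nm,[k.round(4) for k in q], np.degrees(np.arctan2(*(q[0]-q[1])[[1,0]])))
```

```text
handtop [ 0.5009 -0.0223  0.0748] gap 0.0046 topdepth [ 0.502  -0.0243  0.0753] scenedepth [ 0.5005 -0.0198  0.0757]
matTL [ 0.6279  0.0371 -0.0011] gap 0.0081 topdepth [0.6294 0.0336 0.0016] scenedepth [ 0.6248  0.0398 -0.0038]
matTR [ 0.6327 -0.0518 -0.0022] gap 0.0062 topdepth [ 0.6343 -0.0544 -0.0019] scenedepth [ 6.326e-01 -4.770e-02  2.000e-04]
matBR [ 0.4413 -0.0551 -0.0098] gap 0.0275 topdepth [ 0.4477 -0.067  -0.0065] scenedepth [ 0.4442 -0.0365  0.0025]
matBL [ 0.4401  0.0255 -0.0007] gap 0.0059 topdepth [0.4411 0.0229 0.0058] scenedepth [0.4399 0.0288 0.0009]
tip [0.6294 0.0018 0.0021] gap 0.0094 topdepth [ 0.631  -0.0022  0.0059] scenedepth [0.6287 0.0072 0.0046]
dish [0.5825 0.2369 0.0406] gap 0.0055 topdepth [0.5832 0.2339 0.0434] scenedepth [0.5838 0.2403 0.0453]
pegL [ 0.5773 -0.2227  0.0474] gap 0.0062 topdepth [ 0.5784 -0.2248  0.0507] scenedepth [ 0.5778 -0.2177  0.0502]
pegR [ 0.5875 -0.2697  0.0492] gap 0.005 topdepth [ 0.5891 -0.272   0.0485] scenedepth [ 0.5873 -0.2662  0.0503]
pad [ 0.6067 -0.2424  0.0321] gap 0.0064 topdepth [ 0.6074 -0.2441  0.0373] scenedepth [ 0.6093 -0.2343  0.039 ]
cFL [ 0.5253 -0.1793  0.0082] gap 0.0058 topdepth [ 0.526  -0.1808  0.0141] scenedepth [ 0.5209 -0.1798  0.0028]
cFR [ 0.5607 -0.3348  0.0063] gap 0.0078 topdepth [ 0.5639 -0.3398  0.0008] scenedepth [ 0.5623 -0.3268  0.0114]
wall L [array([0.6238, 0.2744, 0.036 ]), array([0.5365, 0.2626, 0.036 ])] 7.698080098091093
wall R [array([0.6314, 0.1953, 0.036 ]), array([0.5448, 0.1844, 0.036 ])] 7.198338374648127
```

```bash
cat >> h.py <<'E'
from scipy.spatial.transform import Rotation as R
def R_of(rpy): return R.from_euler("xyz",rpy)
def rel(st,pos,psi_deg):
    """shift/turn in tool axes from measured pose to TCP pos, tool down, tool y along heading psi"""
    A=R_of(st["tcp_rot"]); B=R_of([np.pi,0,np.radians(90+psi_deg)])
    print("turn",np.degrees((A.inv()*B).as_rotvec()).round(2).tolist(),"shift",A.inv().apply(np.array(pos)-st["ee_pos"]).round(4).tolist())
def wray(c,pos,rpy,u,v):
    """wrist pixel -> (origin, direction) in world"""
    a=(u-c["cx"])/c["fx"]; b=(v-c["cy"])/c["fy"]; th=np.hypot(a,b); k=np.sin(th)/th if th>1e-9 else 1
    d=np.array([a*k,-b*k,-np.cos(th)]); H=c["hand_eye"]; A=R_of(rpy)
    return A.apply(H[:3,3])+pos, A.apply(H[:3,:3]@d)
def wz(c,pos,rpy,u,v,z):
    o,d=wray(c,pos,rpy,u,v); return o+(z-o[2])/d[2]*d
def wtri(*rays):
    Q=[np.eye(3)-np.outer(d,d)/(d@d) for o,d in rays]
    return np.linalg.lstsq(np.vstack(Q),np.hstack([q@o for q,(o,d) in zip(Q,rays)]),rcond=None)[0]
def wproj(c,pos,rpy,p):
    H=c["hand_eye"]; q=R_of(rpy).inv().apply(np.array(p)-pos)-H[:3,3]; q=H[:3,:3].T@q
    x,y,z=q[0],-q[1],-q[2]; r=np.hypot(x,y); th=np.arctan2(r,z); k=th/r if r>1e-12 else 0
    return c["cx"]+c["fx"]*x*k, c["cy"]+c["fy"]*y*k
E
python3 - <<'E'
from h import *; from bench import bot
rel(bot.read_state(),[.49,-.024,.36],10.5)
E
```

```text
turn [-0.05, -0.04, -78.74] shift [0.4462, -0.346, 0.0445]
```

>>> jog_arm([
  [[0,0,-78.7],[0.446,-0.346,0.0445],1],
  [[0,0,-78.7],[0.446,-0.346,0.0445],1],
  [[0,0,-78.7],[0.446,-0.346,0.0445],1],
  [[0,0,-78.7],[0.446,-0.346,0.0445],1],
  [[0,0,-78.7],[0.446,-0.346,0.0445],1],
  [[0,0,-78.7],[0.446,-0.346,0.0445],1],
  [[0,0,-78.7],[0.446,-0.346,0.0445],1],
  [[0,0,-78.7],[0.446,-0.346,0.0445],1],
  [[0,0,-78.7],[0.446,-0.346,0.0445],1],
  [[0,0,-78.7],[0.446,-0.346,0.0445],1],
])

```text
time_s: 1.1
ee_pos: [0.457, -0.079, 0.3652]
tcp_rot: [3.142, 0.0, 1.759]
contact_force: [0.2, -0.5, -0.6]
finger_gap: 0.0941
grip_force: 0.0
```

Run:
```python
from h import *; from bench import bot
s=bot.read_state(); print(s["ee_pos"],s["tcp_rot"]); rel(s,[.49,-.024,.36],10.5)
```

```text
[ 0.45696225 -0.07896151  0.36519966] [3.14152821e+00 8.37999482e-05 1.75905261e+00]
turn [0.0, 0.0, 0.29] shift [0.0478, 0.0427, 0.0052]
```

>>> jog_arm([
  [[0,0,0.3],[0.048,0.043,0.005],1],
  [[0,0,0.3],[0.048,0.043,0.005],1],
  [[0,0,0.3],[0.048,0.043,0.005],1],
  [[0,0,0.3],[0.048,0.043,0.005],1],
  [[0,0,0.3],[0.048,0.043,0.005],1],
  [[0,0,0.3],[0.048,0.043,0.005],1],
  [[0,0,0.3],[0.048,0.043,0.005],1],
  [[0,0,0.3],[0.048,0.043,0.005],1],
  [[0,0,0.3],[0.048,0.043,0.005],1],
  [[0,0,0.3],[0.048,0.043,0.005],1],
])

```text
time_s: 2.1
ee_pos: [0.4899, -0.0261, 0.3604]
tcp_rot: [3.142, -0.0, 1.748]
contact_force: [0.4, -0.3, -0.5]
finger_gap: 0.0938
grip_force: 0.0
```

```bash
cat > snap.py <<'E'
import sys,cv2,numpy as np; from bench import bot,optics; from h import *
n=sys.argv[1]; s=bot.read_state(); c=optics.read_camera("wrist"); np.savez(n+".npz",pos=s["ee_pos"],rpy=s["tcp_rot"],**c)
im=c["color"]
cv2.imwrite(f"pics/{n}.png",im[...,::-1])
print(s["ee_pos"].round(4),s["tcp_rot"].round(4),c["fx"],c["cx"],c["cy"]); print(c["hand_eye"].round(4).tolist())
E
python3 snap.py w1
```

```text
[ 0.4899 -0.0261  0.3604] [ 3.1416 -0.      1.748 ] 371.64829954431775 317.0257664219712 240.31737900067805
[[0.0013, 0.9714, 0.2373, 0.0676], [1.0, -0.0011, -0.0009, -0.0012], [-0.0006, 0.2373, -0.9714, 0.0202], [0.0, 0.0, 0.0, 1.0]]
```

View pics/w1.png

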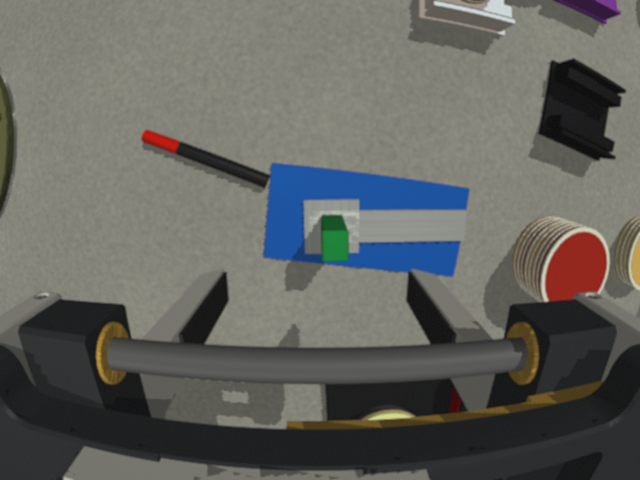

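Wrist view: the lifter's green top is at about (335,247), the blade tip at (465,226), and the mat corners at (272,164), (468,188), (453,276) and (264,257).

Run:
```python
from h import *; from bench import bot
c=load("w1.npz"); p,r=c["pos"],c["rpy"]
f=lambda u,v,z:wz(c,p,r,u,v,z)
h=f(335,247,.078); print("handtop",h.round(4)); 
tip=f(465,225.5,.007); b0=f(360,225.5,.007); print("tip",tip.round(4),b0.round(4),np.degrees(np.arctan2(*(tip-b0)[[1,0]])))
for a,b in (((360,210),(467,209)),((360,241),(462,242))):
    d=f(*b,.007)-f(*a,.007); print("edge",np.degrees(np.arctan2(d[1],d[0])))
print("dir h-tip",np.degrees(np.arctan2(*(tip-h)[[1,0]])),np.linalg.norm((tip-h)[:2]))
M=[f(*k,.003) for k in((272,164),(468,188),(453,276),(264,257))]; print([m.round(4) for m in M],np.degrees(np.arctan2(*(M[1]-M[0])[[1,0]])),np.degrees(np.arctan2(*(M[2]-M[3])[[1,0]])))
# mat origin: 50 mm ahead of back edge centre
bk=(M[0]+M[3])/2; fr=(M[1]+M[2])/2; print("matorigin",(bk+(fr-bk)*50/190).round(4))
print("range handle",c["range_z"][247,335], "blade",c["range_z"][226,430])
for u,v in((335,247),(430,226),(365,180)):
    o,d=wray(c,p,r,u,v); ax=R_of(r).apply(c["hand_eye"][:3,:3]@[0,0,-1]); print((o+d*c["range_z"][v,u]/(d@ax)).round(4))
rel(bot.read_state(),[*h[:2],.30],10.5)
```

```text
handtop [ 0.5022 -0.0254  0.078 ]
tip [ 0.6296 -0.      0.007 ] [ 0.5279 -0.0191  0.007 ] 10.61918497495923
edge 11.57114294671322
edge 9.634899565537562
dir h-tip 11.284752563295013 0.12985284452565146
[array([0.4389, 0.022 , 0.003 ]), array([0.6253, 0.0359, 0.003 ]), array([ 0.6329, -0.0529,  0.003 ]), array([ 0.445 , -0.0659,  0.003 ])] 4.264550137731125 3.936418864939224
matorigin [ 0.4912 -0.0184  0.003 ]
range handle 0.27162868 blade 0.3385239
[ 0.5023 -0.0256  0.0775]
[ 0.5936 -0.0071  0.0082]
[0.5246 0.0226 0.0037]
turn [0.0, 0.0, -0.34] shift [-0.0015, 0.0122, 0.0604]
```

>>> jog_arm([
  [[0,0,-0.6],[-0.001,0.012,0.0],1],
  [[0,0,-0.6],[-0.001,0.012,0.04],1],
  [[0,0,-0.6],[-0.001,0.012,0.08],1],
  [[0,0,-0.6],[-0.001,0.012,0.127],1],
  [[0,0,-0.6],[-0.001,0.012,0.127],1],
  [[0,0,-0.6],[-0.001,0.012,0.127],1],
  [[0,0,-0.6],[-0.001,0.012,0.127],1],
  [[0,0,-0.6],[-0.001,0.012,0.127],-1],
  [[0,0,-0.6],[-0.001,0.012,0.127],-1],
  [[0,0,-0.6],[-0.001,0.012,0.127],-1],
])

```text
time_s: 3.15
ee_pos: [0.5021, -0.0249, 0.2342]
tcp_rot: [3.14, 0.0, 1.759]
contact_force: [0.5, -0.7, 0.1]
finger_gap: 0.0733
grip_force: 0.0
```

>>> jog_arm([
  [[0,0,0],[0,0,0],-1],
  [[0,0,0],[0,0,0],-1],
  [[0,0,0],[0,0,0],-1],
  [[0,0,0],[0,0,0],-1],
  [[0,0,0],[0,0,0],-1],
  [[0,0,0],[0,0,0],-1],
  [[0,0,0],[0,0,0],-1],
  [[0,0,0],[0,0,0],-1],
  [[0,0,0],[0,0,0],-1],
  [[0,0,0],[0,0,0],-1],
])

```text
time_s: 4.15
ee_pos: [0.502, -0.0249, 0.2333]
tcp_rot: [3.142, -0.0, 1.759]
contact_force: [1.5, 0.6, -0.7]
finger_gap: 0.0195
grip_force: 30.0
```

Run:
```python
from bench import bot
print(bot.read_state())
```

```text
{'time_s': 4.15, 'joints': array([-1.22445691e-01,  4.14723379e-01,  1.80993160e+00,  2.69406464e-05,
        9.16874762e-01, -3.10204484e-01]), 'joint_velocities': array([ 0.0010513 , -0.00112951, -0.00045441, -0.00040476, -0.00131043,
        0.00121663]), 'effort': array([-3.72871128e-02, -5.19979548e+01, -2.72386962e+01,  2.23209313e-02,
        2.28595622e-01, -2.37408327e-03]), 'ee_pos': array([ 0.50197012, -0.02489547,  0.23334703]), 'tcp_rot': array([ 3.14152622e+00, -1.15948455e-06,  1.75853873e+00]), 'contact_force': array([ 1.54605085,  0.61721816, -0.68961519]), 'torque': array([-0.0103408 , -0.23109689,  0.01563263]), 'grip_force': 29.999647736549377, 'finger_gap': 0.0195448832509696}
```

Run:
```python
from h import *; from bench import bot
rel(bot.read_state(),[.391,.206,.29],7.4)
```

```text
turn [0.0, -0.0, 3.36] shift [0.2475, -0.0659, -0.0567]
```

>>> jog_arm([
  [[0,0,0],[0,0,-0.01],-1],
  [[0,0,0],[0,0,-0.03],-1],
  [[0,0,0],[0,0,-0.057],-1],
  [[0,0,1],[0.025,-0.007,-0.057],-1],
  [[0,0,3.4],[0.07,-0.018,-0.057],-1],
  [[0,0,3.4],[0.115,-0.03,-0.057],-1],
  [[0,0,3.4],[0.16,-0.042,-0.057],-1],
  [[0,0,3.4],[0.2,-0.054,-0.057],-1],
  [[0,0,3.4],[0.23,-0.062,-0.057],-1],
  [[0,0,3.4],[0.247,-0.066,-0.057],-1],
])

```text
time_s: 5.15
ee_pos: [0.3897, 0.2072, 0.291]
tcp_rot: [3.141, -0.0, 1.701]
contact_force: [-0.4, -0.7, -1.8]
finger_gap: 0.0198
grip_force: 30.0
```

>>> jog_arm([
  [[0,0,0],[0,0,0],-1],
  [[0,0,0],[0,0,0],-1],
  [[0,0,0],[0,0,0],-1],
  [[0,0,0],[0,0,0],-1],
  [[0,0,0],[0,0,0],-1],
  [[0,0,0],[0,0,0],-1],
  [[0,0,0],[0,0,0],-1],
  [[0,0,0],[0,0,0],-1],
  [[0,0,0],[0,0,0],-1],
  [[0,0,0],[0,0,0],-1],
])

```text
time_s: 6.15
ee_pos: [0.391, 0.2055, 0.2904]
tcp_rot: [-3.142, 0.0, 1.699]
contact_force: [-1.0, 0.8, -1.9]
finger_gap: 0.0198
grip_force: 30.0
```

```bash
python3 snap.py w2
python3 - <<'E'
import cv2
i=cv2.imread("pics/w2.png"); cv2.imwrite("pics/w2c.png",cv2.resize(i[100:340,300:620],None,fx=2.5,fy=2.5,interpolation=cv2.INTER_CUBIC))
E
```

```text
[0.391  0.2055 0.2904] [-3.1416  0.      1.6994] 371.64829954431775 317.0257664219712 240.31737900067805
[[0.0013, 0.9714, 0.2372, 0.0675], [1.0, -0.0011, -0.0009, -0.0011], [-0.0006, 0.2372, -0.9714, 0.0202], [0.0, 0.0, 0.0, 1.0]]
```

View pics/w2c.png

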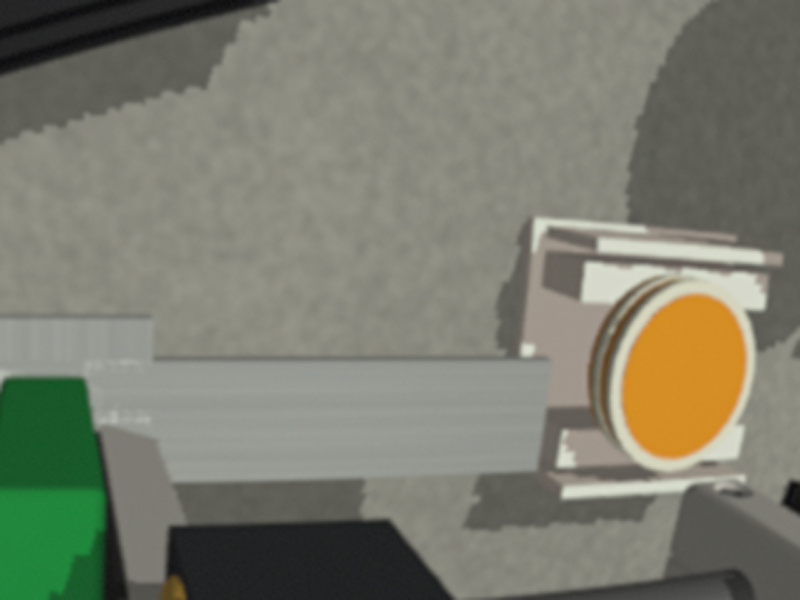

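Crop of the wrist view: blade tip corners (549,358) and (542,471), left rail inner front corner (583,302), right rail inner front corner (562,430), dish centre (688,375).

Run:
```python
from h import *; from bench import bot
c=load("w2.npz"); p,r=c["pos"],c["rpy"]
f=lambda x,y,z:wz(c,p,r,300+x/2.5,100+y/2.5,z)
zt=p[2]-.2303+.004
A,B=f(549,358,zt),f(542,471,zt); print("tip",A.round(4),B.round(4),((A+B)/2).round(4),np.linalg.norm(A-B))
psi=r[2]-np.pi/2; print("model tip",(p[:2]+.13*np.array([np.cos(psi),np.sin(psi)])).round(4),np.degrees(psi))
L,Rr=f(583,302,.03),f(562,430,.03); print("rail inner",L.round(4),Rr.round(4),((L+Rr)/2).round(4),np.linalg.norm(L-Rr))
L2=f(765,310,.03); print("Lrail dir",np.degrees(np.arctan2(*(L2-L)[[1,0]])))
wl=[f(598,252,.036),f(765,264,.036)]; wr=[f(560,485,.036),f(745,475,.036)]
for w in (wl,wr): print("wall",[k.round(4) for k in w],np.degrees(np.arctan2(*(w[1]-w[0])[[1,0]])))
d=np.array([np.cos(np.radians(7.4)),np.sin(np.radians(7.4))]);n=np.array([-d[1],d[0]])
for nm,q in(("gap",(L+Rr)/2),("dish",f(688,375,.045)),("wallmid",(wl[0]+wr[0])/2),("wallmid2",(wl[1]+wr[1])/2),("tcp",p),("tip",(A+B)/2)): print(nm,q[:2].round(4),"along",(q[:2]@d).round(4),"lat",(q[:2]@n).round(4))
```

```text
tip [0.516  0.2372 0.0641] [0.523  0.207  0.0641] [0.5195 0.2221 0.0641] 0.0309649083692893
model tip [0.5199 0.2221] 7.366547356870306
rail inner [0.5462 0.2496 0.03  ] [0.5498 0.2099 0.03  ] [0.548  0.2298 0.03  ] 0.03988852147374842
Lrail dir 6.761610125296985
wall [array([0.5438, 0.2654, 0.036 ]), array([0.6148, 0.2739, 0.036 ])] 6.888894147026341
wall [array([0.5506, 0.1942, 0.036 ]), array([0.6315, 0.2033, 0.036 ])] 6.428659285842792
gap [0.548  0.2298] along 0.573 lat 0.1573
dish [0.5826 0.2355] along 0.6081 lat 0.1585
wallmid [0.5472 0.2298] along 0.5722 lat 0.1574
wallmid2 [0.6231 0.2386] along 0.6487 lat 0.1564
tcp [0.391  0.2055] along 0.4142 lat 0.1534
tip [0.5195 0.2221] along 0.5438 lat 0.1533
```

Run:
```python
from h import *; from bench import bot
rel(bot.read_state(),[.3892,.2106,.246],6.9)
```

```text
turn [0.0, -0.0, 0.46] shift [0.0053, -0.0011, 0.0444]
```

>>> jog_arm([
  [[0,0,0.46],[0.0053,-0.0011,0.01],-1],
  [[0,0,0.46],[0.0053,-0.0011,0.025],-1],
  [[0,0,0.46],[0.0053,-0.0011,0.035],-1],
  [[0,0,0.46],[0.0053,-0.0011,0.044],-1],
  [[0,0,0.46],[0.0053,-0.0011,0.0444],-1],
  [[0,0,0.46],[0.0053,-0.0011,0.0444],-1],
  [[0,0,0.46],[0.0053,-0.0011,0.0444],-1],
  [[0,0,0.46],[0.0053,-0.0011,0.0444],-1],
  [[0,0,0.46],[0.0053,-0.0011,0.0444],-1],
  [[0,0,0.46],[0.0053,-0.0011,0.0444],-1],
])

```text
time_s: 7.2
ee_pos: [0.3893, 0.2106, 0.2462]
tcp_rot: [3.141, -0.0, 1.691]
contact_force: [0.3, 0.2, -1.7]
finger_gap: 0.0196
grip_force: 30.0
```

```bash
python3 - <<'E'
from h import *; from bench import bot
s=bot.read_state(); print(s["ee_pos"],s["tcp_rot"],s["contact_force"]); rel(s,[.4835,.222,.246],6.9)
E
python3 snap.py w3
python3 - <<'E'
import cv2
i=cv2.imread("pics/w3.png"); cv2.imwrite("pics/w3c.png",cv2.resize(i[100:340,300:620],None,fx=2.5,fy=2.5,interpolation=cv2.INTER_CUBIC))
E
```

```text
[0.38926837 0.21055195 0.2461641 ] [ 3.14120042e+00 -1.40846356e-04  1.69114034e+00] [ 0.33951495  0.22972223 -1.72491667]
turn [0.02, -0.01, -0.0] shift [0.0001, 0.0949, 0.0002]
[0.3893 0.2106 0.2462] [ 3.1412e+00 -1.0000e-04  1.6911e+00] 371.64829954431775 317.0257664219712 240.31737900067805
[[0.0013, 0.9715, 0.2372, 0.0675], [1.0, -0.0011, -0.0009, -0.0011], [-0.0006, 0.2372, -0.9715, 0.0202], [0.0, 0.0, 0.0, 1.0]]
```

View pics/w3c.png

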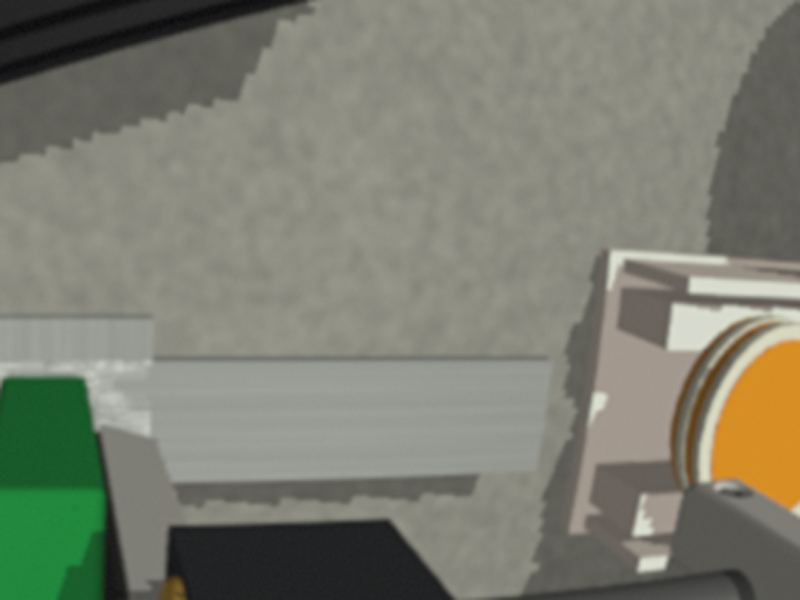

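The blade (rows 358–471) is centred between the rail faces, with 3–4 mm clear on each side. Sliding in.

>>> jog_arm([
  [[0,0,0],[0,0.005,0],-1],
  [[0,0,0],[0,0.013,0],-1],
  [[0,0,0],[0,0.023,0],-1],
  [[0,0,0],[0,0.033,0],-1],
  [[0,0,0],[0,0.043,0],-1],
  [[0,0,0],[0,0.053,0],-1],
  [[0,0,0],[0,0.063,0],-1],
  [[0,0,0],[0,0.073,0],-1],
  [[0,0,0],[0,0.083,0],-1],
  [[0,0,0],[0,0.09,0],-1],
])

```text
time_s: 8.25
ee_pos: [0.4794, 0.2215, 0.2459]
tcp_rot: [3.141, -0.0, 1.691]
contact_force: [-0.2, -0.1, -2.0]
finger_gap: 0.0198
grip_force: 30.0
```

>>> jog_arm([
  [[0,0,0],[0,0.004,0],-1],
  [[0,0,0],[0,0.005,0],-1],
  [[0,0,0],[0,0.005,0],-1],
  [[0,0,0],[0,0.005,-0.002],-1],
  [[0,0,0],[0,0.005,-0.004],-1],
  [[0,0,0],[0,0.005,-0.006],-1],
  [[0,0,0],[0,0.005,-0.007],-1],
  [[0,0,0],[0,0.005,-0.007],-1],
  [[0,0,0],[0,0.005,-0.007],-1],
  [[0,0,0],[0,0.005,-0.007],-1],
])

```text
time_s: 9.25
ee_pos: [0.4835, 0.222, 0.2529]
tcp_rot: [-3.141, 0.0, 1.691]
contact_force: [-0.3, -1.0, -1.6]
finger_gap: 0.0201
grip_force: 30.0
```

>>> jog_arm([
  [[0,0,0],[0,0,-0.001],-1],
  [[0,0,0],[0,0,-0.002],-1],
  [[0,0,0],[0,0,-0.003],-1],
  [[0,0,0],[0,0,-0.004],-1],
  [[0,0,0],[0,0,-0.005],-1],
  [[0,0,0],[0,0,-0.006],-1],
  [[0,0,0],[0,0,-0.008],-1],
  [[0,0,0],[0,0,-0.01],-1],
  [[0,0,0],[0,0,-0.013],-1],
  [[0,0,0],[0,0,-0.017],-1],
])

```text
time_s: 10.25
ee_pos: [0.4835, 0.222, 0.2702]
tcp_rot: [-3.141, 0.0, 1.691]
contact_force: [0.6, -0.2, -2.2]
finger_gap: 0.0199
grip_force: 30.0
```

>>> jog_arm([
  [[0,0,0],[0,0,-0.005],-1],
  [[0,0,0],[0,0,-0.01],-1],
  [[0,0,0],[0,0,-0.016],-1],
  [[0,0,0],[0,0,-0.022],-1],
  [[0,0,0],[0,0,-0.028],-1],
  [[0,0,0],[0,0,-0.034],-1],
  [[0,0,0],[0,0,-0.04],-1],
  [[0,0,0],[0,0,-0.044],-1],
  [[0,0,0],[0,0,-0.046],-1],
  [[0,0,0],[0,0,-0.047],-1],
])

```text
time_s: 11.25
ee_pos: [0.4835, 0.222, 0.3171]
tcp_rot: [3.142, -0.0, 1.691]
contact_force: [0.5, -1.3, -2.5]
finger_gap: 0.0199
grip_force: 30.0
```

```bash
python3 snap.py w4
python3 - <<'E'
import cv2
i=cv2.imread("pics/w4.png"); cv2.imwrite("pics/w4c.png",cv2.resize(i[100:340,300:620],None,fx=2.5,fy=2.5,interpolation=cv2.INTER_CUBIC))
E
```

```text
[0.4835 0.222  0.3171] [ 3.1416 -0.      1.6912] 371.64829954431775 317.0257664219712 240.31737900067805
[[0.0013, 0.9714, 0.2372, 0.0675], [1.0, -0.0011, -0.0009, -0.0011], [-0.0006, 0.2372, -0.9715, 0.0202], [0.0, 0.0, 0.0, 1.0]]
```

View pics/w4c.png

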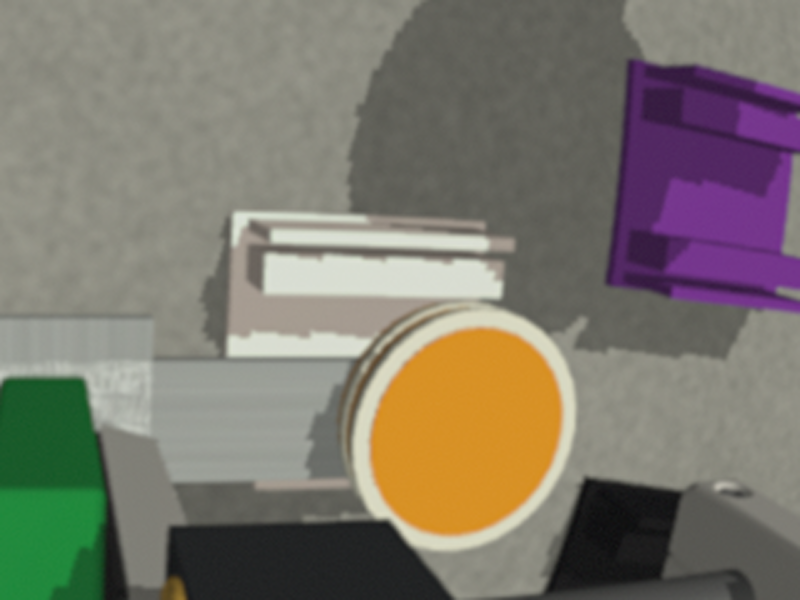

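The dish rides level on the blade, with its centre at crop pixel (467,431); the stand is empty.

Run:
```python
from h import *; from bench import bot
c=load("w4.npz"); p,r=c["pos"],c["rpy"]
q=wz(c,p,r,300+467/2.5,100+431/2.5,p[2]-.2303+.019)
print("dish in tool",(R_of(r).inv().apply(q-p)).round(4))
P=cloud(load("top0.npz"));t=load("top0.npz")
for u,v in((519,258),(535,257),(528,190)): print(px2w(t,u,v).round(3))
rel(bot.read_state(),[.412,-.286,.317],12.7)
```

```text
dish in tool [0.0016 0.0983 0.2113]
[ 0.464 -0.469  0.119]
[ 0.462 -0.49   0.158]
[ 0.626 -0.494  0.141]
turn [0.0, 0.0, -5.8] shift [-0.4957, -0.1321, 0.0001]
```

>>> jog_arm([
  [[0,0,0],[-0.0039,-0.001,0],-1],
  [[0,0,0],[-0.0116,-0.0031,0],-1],
  [[0,0,0],[-0.0232,-0.0062,0],-1],
  [[0,0,0],[-0.0386,-0.0103,0],-1],
  [[0,0,0],[-0.058,-0.0155,0],-1],
  [[0,0,0],[-0.0773,-0.0206,0],-1],
  [[0,0,0],[-0.0966,-0.0258,0],-1],
  [[0,0,0],[-0.1159,-0.0309,0],-1],
  [[0,0,0],[-0.1352,-0.0361,0],-1],
  [[0,0,0],[-0.1546,-0.0412,0],-1],
])

```text
time_s: 12.3
ee_pos: [0.4606, 0.0617, 0.317]
tcp_rot: [3.141, 0.0, 1.691]
contact_force: [0.3, 0.1, -2.3]
finger_gap: 0.0199
grip_force: 30.0
```

>>> jog_arm([
  [[0,0,0],[-0.0193,-0.0052,0],-1],
  [[0,0,0],[-0.0386,-0.0103,0],-1],
  [[0,0,0],[-0.0579,-0.0155,0],-1],
  [[0,0,0],[-0.0773,-0.0206,0],-1],
  [[0,0,0],[-0.0966,-0.0258,0],-1],
  [[0,0,0],[-0.1159,-0.0309,0],-1],
  [[0,0,0],[-0.1352,-0.0361,0],-1],
  [[0,0,0],[-0.1546,-0.0412,0],-1],
  [[0,0,0],[-0.1739,-0.0464,0],-1],
  [[0,0,0],[-0.1932,-0.0515,0],-1],
])

```text
time_s: 13.3
ee_pos: [0.4323, -0.136, 0.317]
tcp_rot: [3.142, 0.0, 1.691]
contact_force: [-0.5, -0.6, -1.7]
finger_gap: 0.0198
grip_force: 30.0
```

>>> jog_arm([
  [[0,0,-0.3],[-0.0193,-0.0052,0],-1],
  [[0,0,-0.9],[-0.0386,-0.0103,0],-1],
  [[0,0,-1.6],[-0.058,-0.0155,0],-1],
  [[0,0,-2.4],[-0.0773,-0.0206,0],-1],
  [[0,0,-3.2],[-0.0966,-0.0258,0],-1],
  [[0,0,-4],[-0.114,-0.0304,0],-1],
  [[0,0,-4.7],[-0.1275,-0.034,0],-1],
  [[0,0,-5.3],[-0.1372,-0.0366,0],-1],
  [[0,0,-5.7],[-0.1439,-0.0384,0],-1],
  [[0,0,-5.8],[-0.1478,-0.0394,0],-1],
])

```text
time_s: 14.3
ee_pos: [0.4116, -0.2864, 0.317]
tcp_rot: [3.142, 0.0, 1.792]
contact_force: [0.4, 0.3, -1.9]
finger_gap: 0.0198
grip_force: 30.0
```

>>> jog_arm([
  [[0,0,0],[0,0,0],-1],
  [[0,0,0],[0,0,0],-1],
  [[0,0,0],[0,0,0],-1],
  [[0,0,0],[0,0,0],-1],
  [[0,0,0],[0,0,0],-1],
  [[0,0,0],[0,0,0],-1],
  [[0,0,0],[0,0,0],-1],
  [[0,0,0],[0,0,0],-1],
  [[0,0,0],[0,0,0],-1],
  [[0,0,0],[0,0,0],-1],
])

```text
time_s: 15.3
ee_pos: [0.4119, -0.2859, 0.317]
tcp_rot: [3.142, -0.0, 1.792]
contact_force: [-0.3, -0.3, -1.9]
finger_gap: 0.0199
grip_force: 30.0
```

```bash
python3 snap.py w5
python3 - <<'E'
import cv2
i=cv2.imread("pics/w5.png"); cv2.imwrite("pics/w5c.png",cv2.resize(i[100:340,320:640],None,fx=2.5,fy=2.5,interpolation=cv2.INTER_CUBIC))
E
```

```text
[ 0.4119 -0.2859  0.317 ] [ 3.1416 -0.      1.7925] 371.64829954431775 317.0257664219712 240.31737900067805
[[0.0013, 0.9714, 0.2373, 0.0676], [1.0, -0.0011, -0.0008, -0.0012], [-0.0005, 0.2373, -0.9714, 0.0202], [0.0, 0.0, 0.0, 1.0]]
```

View pics/w5c.png

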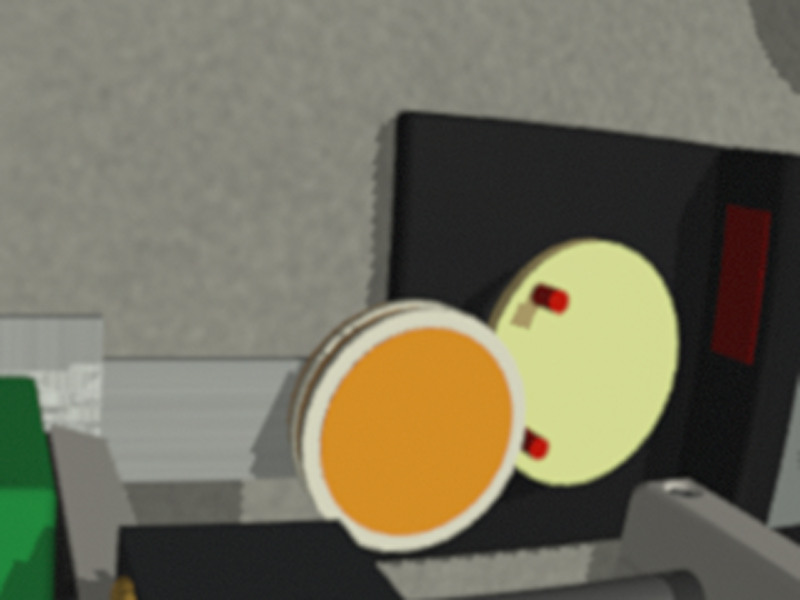

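Peg tops are at crop pixels (557,301) and (537,448), pad centre about (585,362), dish unchanged at about (413,430).

Run:
```python
from h import *
c=load("w5.npz"); p,r=c["pos"],c["rpy"]; 
f=lambda x,y,z:wz(c,p,r,320+x/2.5,100+y/2.5,z)
for z in(.046,.050,.054):
    A,B=f(557,301,z),f(537,448,z); m=(A+B)/2; print(z,m.round(4),"sep",np.linalg.norm(A-B).round(4),"yaw",np.degrees(np.arctan2(*(A-B)[[0,1]]))*-1)
ax=R_of(r).apply(c["hand_eye"][:3,:3]@[0,0,-1])
def dep(x,y):
    u,v=320+x/2.5,100+y/2.5; o,d=wray(c,p,r,u,v); return o+d*c["range_z"][round(v),round(u)]/(d@ax)
print("pad z",[dep(x,y).round(4)[2] for x,y in((600,300),(620,350),(600,400),(570,360))],"peg",dep(559,301).round(4),dep(539,449).round(4))
t=load("top0.npz"); s=load("scene0.npz"); L=[]
for c2,nm in((t,"t"),(s,"s")):
    q=cloud(c2); im=c2["color"].astype(int); k=(im.min(-1)>100)&(abs(q[...,0]-.607)<.03)&(abs(q[...,1]+.242)<.025); print(nm,np.median(q[k],0).round(4),k.sum())
q=f(413,430,p[2]-.2303+.019); print("dish in tool",R_of(r).inv().apply(q-p).round(4))
# counter front edge yaw at z=.014
a,b=f(403,113,.014),f(388,298,.014); print("front edge yaw",-np.degrees(np.arctan2(*(a-b)[[0,1]])))
a,b=f(403,113,.014),f(715,148,.014); print("left edge yaw",np.degrees(np.arctan2(*(b-a)[[1,0]])))
```

```text
0.046 [ 0.5843 -0.2488  0.046 ] sep 0.0487 yaw 13.039648786048769
0.05 [ 0.5813 -0.2484  0.05  ] sep 0.0479 yaw 13.039648786048755
0.054 [ 0.5782 -0.2479  0.054 ] sep 0.0471 yaw 13.039648786048753
pad z [np.float64(0.0388), np.float64(0.0394), np.float64(0.0389), np.float64(0.0386)] peg [ 0.5765 -0.2248  0.0502] [ 0.588  -0.272   0.0494]
t [ 0.6072 -0.2429  0.0383] 421
s [ 0.6065 -0.2419  0.0369] 301
dish in tool [0.002  0.0971 0.2113]
front edge yaw 11.054955601981721
left edge yaw 12.96403042977563
```

Run:
```python
from h import *; from bench import bot
rel(bot.read_state(),[.5147,-.2638,.278],12.9)
```

```text
turn [0.0, 0.0, -0.2] shift [-0.001, 0.1051, 0.039]
```

>>> jog_arm([
  [[0,0,-0.2],[0,0.003,0],-1],
  [[0,0,-0.2],[0,0.009,0],-1],
  [[0,0,-0.2],[0,0.019,0],-1],
  [[0,0,-0.2],[-0.001,0.034,0],-1],
  [[0,0,-0.2],[-0.001,0.051,0],-1],
  [[0,0,-0.2],[-0.001,0.068,0],-1],
  [[0,0,-0.2],[-0.001,0.085,0],-1],
  [[0,0,-0.2],[-0.001,0.096,0],-1],
  [[0,0,-0.2],[-0.001,0.102,0],-1],
  [[0,0,-0.2],[-0.001,0.105,0],-1],
])

```text
time_s: 16.35
ee_pos: [0.515, -0.2636, 0.3167]
tcp_rot: [-3.141, -0.0, 1.796]
contact_force: [-0.1, -0.0, -1.8]
finger_gap: 0.0196
grip_force: 30.0
```

>>> jog_arm([
  [[0,0,0],[0,0,0],-1],
  [[0,0,0],[0,0,0.003],-1],
  [[0,0,0],[0,0,0.008],-1],
  [[0,0,0],[0,0,0.014],-1],
  [[0,0,0],[0,0,0.02],-1],
  [[0,0,0],[0,0,0.026],-1],
  [[0,0,0],[0,0,0.032],-1],
  [[0,0,0],[0,0,0.036],-1],
  [[0,0,0],[0,0,0.038],-1],
  [[0,0,0],[0,0,0.039],-1],
])

```text
time_s: 17.35
ee_pos: [0.5146, -0.2638, 0.2778]
tcp_rot: [-3.142, -0.0, 1.796]
contact_force: [-0.3, 0.4, -2.2]
finger_gap: 0.0198
grip_force: 30.0
```

Run:
```python
from h import *; from bench import bot,optics
s=bot.read_state(); print(s["contact_force"],s["torque"]); rel(s,[.5147,-.2638,.275],12.9)
f=[]
for i in range(6): optics.read_camera("top"); f.append(np.r_[bot.read_state()["contact_force"],bot.read_state()["torque"]])
print(np.mean(f,0).round(2),np.std(f,0).round(2))
```

```text
[-0.31761096  0.40564986 -2.24359232] [-0.04006121 -0.05150952 -0.03425409]
turn [-0.0, -0.0, 0.0] shift [-0.0, 0.0001, 0.0028]
[ 0.19 -0.02 -2.   -0.04 -0.02 -0.01] [0.56 0.42 0.62 0.01 0.05 0.03]
```

>>> jog_arm([
  [[0,0,0],[0,0,0.001],-1],
  [[0,0,0],[0,0,0.002],-1],
  [[0,0,0],[0,0,0.003],-1],
  [[0,0,0],[0,0,0.004],-1],
  [[0,0,0],[0,0,0.005],-1],
  [[0,0,0],[0,0,0.006],-1],
  [[0,0,0],[0,0,0.007],-1],
  [[0,0,0],[0,0,0.007],-1],
  [[0,0,0],[0,0,0.007],-1],
  [[0,0,0],[0,0,0.007],-1],
])

```text
time_s: 18.65
ee_pos: [0.5146, -0.2638, 0.271]
tcp_rot: [3.142, 0.0, 1.796]
contact_force: [0.3, -0.4, -2.0]
finger_gap: 0.0201
grip_force: 30.0
```

>>> jog_arm([
  [[0,0,0],[0,0,0.0005],-1],
  [[0,0,0],[0,0,0.001],-1],
  [[0,0,0],[0,0,0.001],-1],
  [[0,0,0],[0,0,0.001],-1],
  [[0,0,0],[0,0,0.001],-1],
  [[0,0,0],[0,0,0.001],-1],
  [[0,0,0],[0,0,0.001],-1],
  [[0,0,0],[0,0,0.001],-1],
  [[0,0,0],[0,0,0.001],-1],
  [[0,0,0],[0,0,0.001],-1],
])

```text
time_s: 19.65
ee_pos: [0.5146, -0.2638, 0.2699]
tcp_rot: [-3.142, -0.0, 1.796]
contact_force: [-0.5, 0.3, -1.8]
finger_gap: 0.02
grip_force: 30.0
```

```bash
cat > force.py <<'E'
from h import *; from bench import bot,optics
f=[]
for i in range(6): optics.read_camera("top"); s=bot.read_state(); f.append(np.r_[s["contact_force"],s["torque"]])
print(s["time_s"],s["ee_pos"].round(4),s["tcp_rot"].round(4)); print(np.mean(f,0).round(3),np.std(f,0).round(2))
E
python3 force.py
```

```text
19.95 [ 0.5146 -0.2638  0.2699] [-3.1416 -0.      1.7959]
[-2.73e-01 -7.90e-02 -2.15e+00 -7.20e-02 -2.40e-02  2.00e-03] [0.7  0.48 0.41 0.02 0.02 0.03]
```

Underside is at about 39.6 mm and there is no contact yet. Continuing in 1 mm steps.

>>> jog_arm([
  [[0,0,0],[0,0,0.0005],-1],
  [[0,0,0],[0,0,0.001],-1],
  [[0,0,0],[0,0,0.001],-1],
  [[0,0,0],[0,0,0.001],-1],
  [[0,0,0],[0,0,0.001],-1],
  [[0,0,0],[0,0,0.001],-1],
  [[0,0,0],[0,0,0.001],-1],
  [[0,0,0],[0,0,0.001],-1],
  [[0,0,0],[0,0,0.001],-1],
  [[0,0,0],[0,0,0.001],-1],
])

```text
time_s: 20.95
ee_pos: [0.5146, -0.2638, 0.2689]
tcp_rot: [-3.142, -0.0, 1.796]
contact_force: [-0.3, -0.3, -3.1]
finger_gap: 0.0196
grip_force: 30.0
```

```bash
python3 force.py
```

```text
21.25 [ 0.5146 -0.2638  0.2689] [-3.1416e+00 -1.0000e-04  1.7960e+00]
[-0.18   0.083 -1.971 -0.031 -0.02  -0.009] [0.52 0.63 0.21 0.03 0.04 0.03]
```

>>> jog_arm([
  [[0,0,0],[0,0,0.0005],-1],
  [[0,0,0],[0,0,0.001],-1],
  [[0,0,0],[0,0,0.001],-1],
  [[0,0,0],[0,0,0.001],-1],
  [[0,0,0],[0,0,0.001],-1],
  [[0,0,0],[0,0,0.001],-1],
  [[0,0,0],[0,0,0.001],-1],
  [[0,0,0],[0,0,0.001],-1],
  [[0,0,0],[0,0,0.001],-1],
  [[0,0,0],[0,0,0.001],-1],
])

```text
time_s: 22.25
ee_pos: [0.5146, -0.2638, 0.268]
tcp_rot: [3.142, 0.0, 1.796]
contact_force: [0.5, 0.7, -0.6]
finger_gap: 0.0197
grip_force: 30.0
```

```bash
python3 force.py
```

```text
22.55 [ 0.5146 -0.2638  0.268 ] [3.1415 0.     1.796 ]
[-0.014 -0.187 -0.972 -0.049 -0.138 -0.01 ] [0.32 0.24 0.7  0.02 0.03 0.02]
```

Contact: about 1.1 N, with matching torque. Pressing 0.6 mm more for a light but certain touch.

>>> jog_arm([
  [[0,0,0],[0,0,0.0003],-1],
  [[0,0,0],[0,0,0.0006],-1],
  [[0,0,0],[0,0,0.0006],-1],
  [[0,0,0],[0,0,0.0006],-1],
  [[0,0,0],[0,0,0.0006],-1],
  [[0,0,0],[0,0,0.0006],-1],
  [[0,0,0],[0,0,0.0006],-1],
  [[0,0,0],[0,0,0.0006],-1],
  [[0,0,0],[0,0,0.0006],-1],
  [[0,0,0],[0,0,0.0006],-1],
])

```text
time_s: 23.55
ee_pos: [0.5146, -0.2638, 0.2674]
tcp_rot: [3.142, 0.0, 1.796]
contact_force: [-1.1, -0.4, -0.5]
finger_gap: 0.0196
grip_force: 30.0
```

```bash
python3 force.py
```

```text
23.85 [ 0.5146 -0.2638  0.2674] [3.1416 0.     1.7959]
[-0.671 -0.51   0.443 -0.079 -0.16  -0.006] [0.4  0.21 0.33 0.02 0.02 0.03]
```

```bash
cat > dish.py <<'E'
import sys; from h import *; import cv2; from bench import bot,optics
s=bot.read_state(); c=optics.read_camera("wrist"); p,r=s["ee_pos"],s["tcp_rot"]
v,u=np.mgrid[:480,:640]; a=(u-c["cx"])/c["fx"]; b=(v-c["cy"])/c["fy"]; th=np.hypot(a,b)+1e-9; k=np.sin(th)/th
d=np.stack([a*k,-b*k,-np.cos(th)],-1); d*=(c["range_z"]/np.cos(th))[...,None]
H=c["hand_eye"]; P=R_of(r).apply((d.reshape(-1,3)@H[:3,:3].T+H[:3,3])).reshape(480,640,3)+p
h=cv2.cvtColor(c["color"],cv2.COLOR_RGB2HSV).astype(int)
m=(h[...,0]>8)&(h[...,0]<20)&(h[...,1]>150)&(np.hypot(P[...,0]-.607,P[...,1]+.243)<.06)&(P[...,2]<.09)
m=cv2.erode(m.astype(np.uint8),np.ones((5,5)))>0
q=P[m]; A=np.c_[q[:,:2]-q[:,:2].mean(0),np.ones(len(q))]; f=np.linalg.lstsq(A,q[:,2],rcond=None)[0]
cc=(P[m].min(0)+P[m].max(0))/2
print(len(q),"mean",q.mean(0).round(4),"mid",cc.round(4),"slope deg",np.degrees(f[:2]).round(2))
e=q.mean(0)[:2]-[.6054,-.243]; y=np.radians(12.9); print("off nest along/lat",e@[np.cos(y),np.sin(y)],e@[-np.sin(y),np.cos(y)])
cv2.imwrite(f"pics/{sys.argv[1]}.png",c["color"][...,::-1])
E
python3 dish.py d1
```

```text
3842 mean [ 0.6094 -0.24    0.0563] mid [ 0.6106 -0.2408  0.0563] slope deg [-0.06  0.15]
off nest along/lat 0.004523538739552387 0.0020535535843118997
```

>>> jog_arm([
  [[0,0,0],[0,-0.002,0],-1],
  [[0,0,0],[0,-0.005,0],-1],
  [[0,0,0],[0,-0.009,0],-1],
  [[0,0,0],[0,-0.014,0],-1],
  [[0,0,0],[0,-0.019,0],-1],
  [[0,0,0],[0,-0.024,0],-1],
  [[0,0,0],[0,-0.029,0],-1],
  [[0,0,0],[0,-0.034,0],-1],
  [[0,0,0],[0,-0.039,0],-1],
  [[0,0,0],[0,-0.044,0],-1],
])

```text
time_s: 24.9
ee_pos: [0.4713, -0.2737, 0.2674]
tcp_rot: [3.142, 0.0, 1.796]
contact_force: [2.7, 0.9, -0.5]
finger_gap: 0.0199
grip_force: 30.0
```

>>> jog_arm([
  [[0,0,0],[0,-0.005,0],-1],
  [[0,0,0],[0,-0.01,0],-1],
  [[0,0,0],[0,-0.015,0],-1],
  [[0,0,0],[0,-0.02,0],-1],
  [[0,0,0],[0,-0.025,0],-1],
  [[0,0,0],[0,-0.031,0],-1],
  [[0,0,0],[0,-0.038,0],-1],
  [[0,0,0],[0,-0.046,0],-1],
  [[0,0,0],[0,-0.054,0],-1],
  [[0,0,0],[0,-0.06,0],-1],
])

```text
time_s: 25.9
ee_pos: [0.4124, -0.2872, 0.2672]
tcp_rot: [-3.141, -0.0, 1.796]
contact_force: [0.3, 0.2, -2.6]
finger_gap: 0.0198
grip_force: 30.0
```

```bash
python3 dish.py d2
python3 - <<'E'
from h import *; from bench import bot
s=bot.read_state(); print(s["time_s"],s["ee_pos"],s["contact_force"]); rel(s,[.502,-.0249,.29],10.76)
E
```

```text
1697 mean [ 0.6038 -0.2406  0.0533] mid [ 0.6048 -0.2399  0.0534] slope deg [-0.02  0.11]
off nest along/lat -0.0010681705637263048 0.0026767317165245245
25.95 [ 0.41199318 -0.28730833  0.26723584] [ 0.1776239   0.10789946 -0.75970469]
turn [-0.03, -0.02, 2.11] shift [0.2358, 0.1462, -0.0228]
```

```bash
cat > chk.py <<'E'
from h import *; import cv2; from bench import optics
def circ(c,z,m):
    cs,_=cv2.findContours(m.astype(np.uint8),cv2.RETR_EXTERNAL,cv2.CHAIN_APPROX_NONE); k=max(cs,key=cv2.contourArea)
    w=np.array([px2w(c,u,v,z)[:2] for u,v in k[cv2.convexHull(k,returnPoints=False)[:,0],0]])
    A=np.c_[2*w,np.ones(len(w))]; s=np.linalg.lstsq(A,(w**2).sum(1),rcond=None)[0]; return s[:2],np.sqrt(s[2]+s[:2]@s[:2])
def reg(c):
    q=cloud(c); h=cv2.cvtColor(c["color"],cv2.COLOR_RGB2HSV).astype(int); return h,np.hypot(q[...,0]-.607,q[...,1]+.243)<.06
y=np.radians(12.9); d=np.array([np.cos(y),np.sin(y)]); n=np.array([-d[1],d[0]])
for nm in("top","scene"):
    c0=load(nm+"0.npz"); c1=optics.read_camera(nm)
    h,g=reg(c0); p,rp=circ(c0,.0385,g&(h[...,0]>20)&(h[...,0]<40)&(h[...,2]>150)&(h[...,1]>40))
    h,g=reg(c1); q,rq=circ(c1,.0535,g&(h[...,0]>8)&(h[...,0]<20)&(h[...,1]>140))
    print(nm,"pad",p.round(4),rp.round(4),"dish",q.round(4),rq.round(4),"along",((q-p)@d).round(4),"lat",((q-p)@n).round(4))
    cv2.imwrite(f"pics/{nm}1.png",c1["color"][...,::-1])
E
python3 chk.py
python3 - <<'E'
import cv2,numpy as np
a=cv2.imread("pics/d2.png")[100:340,320:640]; b=cv2.imread("pics/top1.png")[170:250,370:460]; s=cv2.imread("pics/scene1.png")[190:290,170:280]
a=cv2.resize(a,(480,360),interpolation=2); b=cv2.resize(b,(320,284),interpolation=2); s=cv2.resize(s,(320,291),interpolation=2)
o=np.zeros((580,800,3),np.uint8); o[:360,:480]=a; o[:284,480:]=b; o[285:576,480:]=s; cv2.imwrite("pics/m.png",o)
E
```

```text
top pad [ 0.6079 -0.2424] 0.0408 dish [ 0.6084 -0.2432] 0.0236 along 0.0004 lat -0.0009
scene pad [ 0.6082 -0.2362] 0.0422 dish [ 0.6062 -0.2384] 0.0237 along -0.0024 lat -0.0017
```

View pics/m.png

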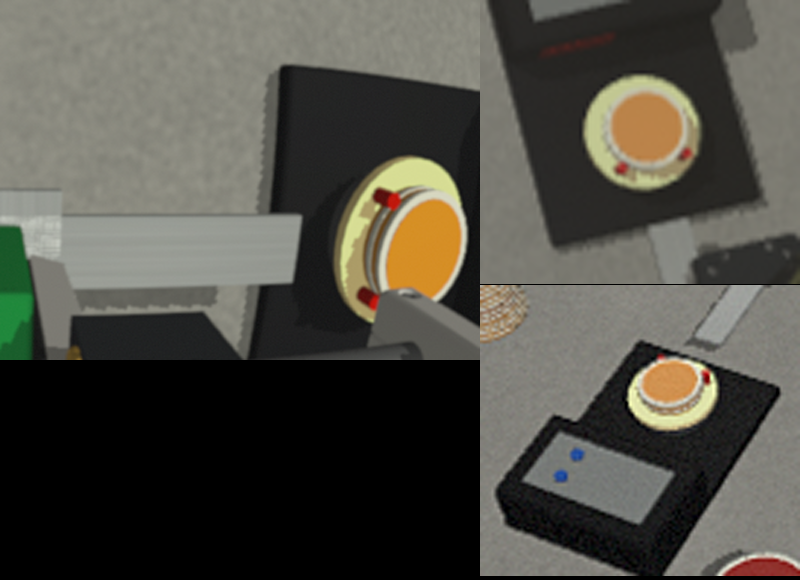

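Composite: the dish lies flat on the pad against both pegs, centred to within about 1–2 mm, and the blade is clear. Returning the lifter.

>>> jog_arm([
  [[0,0,0],[0,0,-0.02],-1],
  [[0,0,0],[0,0,-0.042],-1],
  [[0,0,0.2],[0.02,0.01,-0.042],-1],
  [[0,0,0.5],[0.05,0.03,-0.042],-1],
  [[0,0,0.9],[0.085,0.052,-0.042],-1],
  [[0,0,1.3],[0.12,0.074,-0.042],-1],
  [[0,0,1.7],[0.155,0.096,-0.042],-1],
  [[0,0,2.1],[0.19,0.118,-0.042],-1],
  [[0,0,2.1],[0.22,0.136,-0.042],-1],
  [[0,0,2.1],[0.236,0.146,-0.042],-1],
])

```text
time_s: 27.05
ee_pos: [0.5034, -0.0218, 0.3094]
tcp_rot: [3.141, -0.0, 1.761]
contact_force: [0.0, -1.1, -1.8]
finger_gap: 0.0201
grip_force: 30.0
```

>>> jog_arm([
  [[0,0,0],[0,0,0],-1],
  [[0,0,0],[0,0,0],-1],
  [[0,0,0],[0,0,0],-1],
  [[0,0,0],[0,0,0],-1],
  [[0,0,0],[0,0,0.01],-1],
  [[0,0,0],[0,0,0.02],-1],
  [[0,0,0],[0,0,0.03],-1],
  [[0,0,0],[0,0,0.04],-1],
  [[0,0,0],[0,0,0.04],-1],
  [[0,0,0],[0,0,0.04],-1],
])

```text
time_s: 28.05
ee_pos: [0.5029, -0.0244, 0.2692]
tcp_rot: [-3.141, -0.0, 1.759]
contact_force: [0.0, -0.6, -1.5]
finger_gap: 0.0201
grip_force: 30.0
```

Run:
```python
from h import *; from bench import bot
s=bot.read_state(); print(s["time_s"],s["ee_pos"],s["contact_force"]); rel(s,[.502,-.0249,.2345],10.76)
```

```text
28.05 [ 0.50289847 -0.02436755  0.26915047] [ 0.01367825 -0.56485401 -1.49338968]
turn [-0.03, -0.01, 0.04] shift [-0.0004, -0.001, 0.0347]
```

>>> jog_arm([
  [[0,0,0],[0,-0.001,0.01],-1],
  [[0,0,0],[0,-0.001,0.02],-1],
  [[0,0,0],[0,-0.001,0.027],-1],
  [[0,0,0],[0,-0.001,0.031],-1],
  [[0,0,0],[0,-0.001,0.033],-1],
  [[0,0,0],[0,-0.001,0.0345],-1],
  [[0,0,0],[0,-0.001,0.035],-1],
  [[0,0,0],[0,-0.001,0.0355],-1],
  [[0,0,0],[0,-0.001,0.0355],-1],
  [[0,0,0],[0,-0.001,0.0355],-1],
])

```text
time_s: 29.05
ee_pos: [0.5019, -0.0246, 0.234]
tcp_rot: [3.141, 0.0, 1.759]
contact_force: [-0.3, -0.3, -2.5]
finger_gap: 0.02
grip_force: 30.0
```

```bash
python3 force.py
```

```text
29.35 [ 0.5019 -0.0246  0.2339] [-3.1416 -0.      1.7593]
[ 0.064  0.054 -1.541 -0.017 -0.047  0.   ] [0.64 0.53 0.37 0.04 0.02 0.03]
```

>>> jog_arm([
  [[0,0,0],[0,0,0.0004],-1],
  [[0,0,0],[0,0,0.0007],-1],
  [[0,0,0],[0,0,0.0007],-1],
  [[0,0,0],[0,0,0.0007],-1],
  [[0,0,0],[0,0,0.0007],0.3],
  [[0,0,0],[0,0,0.0007],0.3],
  [[0,0,0],[0,0,0.0007],0.3],
  [[0,0,0],[0,0,0.0007],0.3],
  [[0,0,0],[0,0,0.0007],0.3],
  [[0,0,0],[0,0,0.0007],0.3],
])

```text
time_s: 30.35
ee_pos: [0.5019, -0.0246, 0.2331]
tcp_rot: [-3.142, -0.0, 1.759]
contact_force: [0.2, -0.5, 0.9]
finger_gap: 0.0605
grip_force: 0.0
```

>>> jog_arm([
  [[0,0,0],[0,0,0],0.3],
  [[0,0,0],[0,0,0],0.3],
  [[0,0,0],[0,0,-0.01],0.3],
  [[0,0,0],[0,0,-0.03],0.3],
  [[0,0,0],[0,0,-0.06],0.3],
  [[0,0,0],[0,0,-0.1],0.3],
  [[0,0,0],[0,0,-0.14],0.3],
  [[0,0,0],[0,0,-0.15],0.3],
  [[0,0,0],[0,0,-0.15],0.3],
  [[0,0,0],[0,0,-0.15],0.3],
])

```text
time_s: 31.35
ee_pos: [0.5016, -0.0245, 0.3822]
tcp_rot: [-3.14, -0.0, 1.759]
contact_force: [-0.3, -0.5, -0.5]
finger_gap: 0.0612
grip_force: 0.0
```

```bash
python3 snap.py w6; python3 chk.py
python3 - <<'E'
from h import *; import cv2; from bench import optics
for n in("top","scene"):
    for c in(load(n+"0.npz"),optics.read_camera(n)):
        q=cloud(c); h=cv2.cvtColor(c["color"],cv2.COLOR_RGB2HSV).astype(int)
        m=(h[...,0]>45)&(h[...,0]<85)&(h[...,1]>90)&(np.hypot(q[...,0]-.502,q[...,1]+.022)<.05); b=(h[...,1]<50)&(abs(q[...,0]-.58)<.035)&(abs(q[...,1]+.008)<.03)&(q[...,2]>-.01)
        print(n,m.sum(),q[m].mean(0).round(4) if m.any() else None,"blade",b.sum(),q[b].mean(0).round(4) if b.any() else None)
E
```

```text
[ 0.5016 -0.0245  0.3822] [-3.1404e+00 -4.0000e-04  1.7593e+00] 371.64829954431775 317.0257664219712 240.31737900067805
[[0.0013, 0.9714, 0.2373, 0.0676], [1.0, -0.0011, -0.0009, -0.0012], [-0.0006, 0.2373, -0.9714, 0.0202], [0.0, 0.0, 0.0, 1.0]]
top pad [ 0.6079 -0.2424] 0.0408 dish [ 0.6083 -0.243 ] 0.0237 along 0.0003 lat -0.0007
scene pad [ 0.6082 -0.2362] 0.0422 dish [ 0.6062 -0.2386] 0.0236 along -0.0025 lat -0.0018
top 71 [ 0.5036 -0.0241  0.0778] blade 290 [ 0.5799 -0.0099  0.0067]
top 0 None blade 189 [ 0.5822 -0.0154  0.3223]
scene 196 [ 0.5087 -0.0165  0.0528] blade 254 [ 0.5807 -0.0052  0.0059]
scene 225 [ 0.5085 -0.0164  0.0878] blade 861 [ 0.5768 -0.0077  0.2191]
```

Run:
```python
from h import *; import cv2
for n in("w1","w6"):
    c=load(n+".npz"); h=cv2.cvtColor(c["color"],cv2.COLOR_RGB2HSV).astype(int)
    m=((h[...,0]>45)&(h[...,0]<85)&(h[...,1]>150)&(h[...,2]>90)).astype(np.uint8)
    k,_,st,ce=cv2.connectedComponentsWithStats(m); i=1+st[1:,4].argmax(); print(n,st[i],wz(c,c["pos"],c["rpy"],*ce[i],.078).round(4),"range",c["range_z"][int(ce[i][1]),int(ce[i][0])])
    g=((h[...,1]<40)&(h[...,2]>110)).astype(np.uint8); tip=wproj(c,c["pos"],c["rpy"],[.6296,0,.007]); print("expected tip px",np.round(tip,1),"blade/mat row",[int(x) for x in c["color"][int(tip[1]),int(tip[0])-12:int(tip[0])+14:3,2]])
```

```text
w1 [322 229  26  32 784] [ 0.5015 -0.024   0.078 ] range 0.27051815
expected tip px [465.  225.5] blade/mat row [137, 137, 137, 137, 129, 125, 122, 123, 122]
w6 [306 222  24  30 676] [ 0.5007 -0.0235  0.078 ] range 0.29254383
expected tip px [446.9 222.2] blade/mat row [145, 145, 145, 144, 136, 130, 129, 128, 129]
```

The lifter is back within 1 mm of where it was and standing, and the dish is in place.

```bash
python3 -c "
from bench import bot
print(bot.sign_off())"
```

```text
the job is handed in; nothing more can be done
None
```

The job is handed in at about 31.5 s: the dish lies flat on the pad against both pegs as far as the camera images show, about 2.4 N was used to press the pad, and the lifter stands back on the mat within about 1 mm of where it was.

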